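# Rebuild a spine section on its display stand

### The arm

A 6-joint arm with a two-finger parallel gripper is mounted at the origin on the work surface. World frame = base frame: x ahead of the robot, y to its left, z up, the work surface at z = 0. Lengths are in mm, angles in rad, forces in N, time in s.
With the tool pointing down it reaches from about 350 to 775 mm from the base axis. Payload 7.3 kg.
Tool frame: the origin (TCP) lies between the finger pads; the fingertips stand 8 mm ahead of it and the grasp point (between the pads) lies 11 mm behind it; y points along the fingers, z is the direction in which the jaws open and shut, and the axes are right-handed (so a half turn about y gives the same grasp; the last joint's range is limited). The gripper opens to 92 mm and grips with 3 to 60 N. Pads are 19 mm wide; open, the fingers measure 130 mm over their backs; the gripper's body (75 mm by 190 mm) begins 47 mm behind the grasp point.
Start: joints at [1.132, 0.342, 1.524, -0, 1.275, -0.146], TCP at [151.518, 502.679, 234.741] pointing down, gripper open.
Joint ranges: [-2.53, 2.53], [-0.77, 2.02], [0.04, 2.7], [-1, 4.14], [0.28, 2.66], [-3.11, 3.11]. Speed limits (rad/s): [2.57, 2.57, 3.14, 3.14, 3.14, 3.14].

### API

Orientations are given as [roll, pitch, yaw] about the fixed x, y, z axes, in that order (R = Rz(yaw) Ry(pitch) Rx(roll)).
In Python, from plant import bot, vision, job gives the robot as it stands. The module is installed in compiled form; this text tells all that it offers.
- The arm moves only by the tool arm_command, never from a script. Its argument "deltas" is a list of rows, each a list of 4 numbers: the shift along the tool's x, y, z in m, then the turn about the tool's y in degrees. In form: [[x, y, z, twist], ...]. A call has 1 to 5 rows; each row shifts and turns the commanded pose from where the row before left it, along the tool's axes as they then stand; what a row does not reach is not made up. A row lasts 1/10 s, in which the tool goes at most 50 mm and 8.59 degrees, less where a joint would pass 70% of its speed; a pose out of reach is approached as far as the arm can. A call is refused whole if a number of a shift passes 0.05 or a number of a turn 8.59, either way. A call with a gripper value outside its range is refused whole. "claw" is the closure in counts, from 0 (fully open) to 255 (shut), set as the call begins (left out, the last holds). The fingers move at their own pace and stop on an object; the grip force is fixed at half the most. Time passes only in rows, so rows that do not move let the fingers close. It gives the time, the measured TCP pose, the force and the opening at its end, in the units of the state.
- bot.get_obs(): the state, without advancing time (a new reading comes with each control period).
- vision.capture(name): name is "scene" or "top"; returns a dict with "img" (400x640x3 uint8, red, green, blue), "camera_matrix" (3x3 intrinsics, pixels), "world_to_cam" (4x4, takes a point from world to camera coordinates). Camera axes: x right, y down, z forward; pixel columns grow to the right and rows downward; lengths in mm; the calibration is good to about 2 mm. A picture is of the moment at which its call begins. There is no depth.
- job.close_job(): hands the job in, once; it reports no verdict.
Trained networks look in a picture, given as the dict that the camera call returned (one of the last four; its "shot" number tells which), for a name from the list of things; names that differ only in an ending like _2 or _b are one class to them, and where a whole thing is asked for, a point or a joint stands for the part that bears it (a point fixed in the world has none). Each returns a list of dicts, best first, with "confidence" (0 to 1); they miss things now and then, are a little off and sometimes report something else, mostly with a low value. They report only what shows in the picture. A call takes as long as a camera call.
- vision.find_in(picture, name): "xyz" ([x, y, z] in mm, in the coordinates of the camera as it stood for that picture, good to about 4 mm: the middle of the surface that is visible of it).
- vision.regions_of(picture, name): "mask" (400x640 bool, what is visible of it).
The state is a dict: "time": time; "joint_positions": joint angles; "dq": joint speeds; "tau": joint torques, N m; "tool_pos": TCP position; "tcp_rot": TCP orientation; "contact_force": force on the tool from outside, world axes, zero at the start; "moment": the same for the moment, N m; "grip_width": finger opening in mm.
Only numpy, scipy, OpenCV 4.12 (cv2) and the standard library are available. Lean on these libraries where they do the work, as an engineer would, in place of code of your own. Each camera call takes 0.05 s, during which the arm holds its last target. There are 200 camera calls.

### The job

Rebuild the spine section as an upright column centred on the red ring of the white stand: from the bottom up the largest bone (red dot), the blue disc, the middle bone (green dot), the orange disc and the smallest bone (black dot), every piece flat on the one below, dots up, and the three bones turned so that their bony spines point the way the stand's red stripe runs. Build it one piece at a time from the bottom, let go of everything, and leave the two ribs and the jawbone lying where they are.

Things in the scene. Friction and masses are not known exactly. Their poses are not given: they have to be found in the camera images.
- large_centre (a point): largest bone-coloured vertebra cast, red dot on top, lying upright. Its bean-shaped body is 52 mm wide (y), 36 mm deep (x), 28 mm high, flat above and below; this point is the body's centre, half-way up. x points to the tip of its bony spine, 64 mm from here. Thin side wings (mid-height) stand 33 mm along x, reaching 40 mm to each side. Grasp the body across y. 90 g.
- medium_centre (a point): middle-sized bone-coloured vertebra cast, green dot on top, lying upright. Its bean-shaped body is 47 mm wide (y), 33 mm deep (x), 26 mm high, flat above and below; this point is the body's centre, half-way up. x points to the tip of its bony spine, 62 mm from here. Thin side wings (mid-height) stand 31 mm along x, reaching 37 mm to each side. Grasp the body across y. 75 g.
- small_centre (a point): smallest bone-coloured vertebra cast, black dot on top, lying upright. Its bean-shaped body is 42 mm wide (y), 30 mm deep (x), 24 mm high, flat above and below; this point is the body's centre, half-way up. x points to the tip of its bony spine, 61 mm from here. Thin side wings (mid-height) stand 30 mm along x, reaching 35 mm to each side. Grasp the body across y. 60 g.
- blue_disc_centre (a point): the larger, thicker bean-shaped blue plastic disc (a model spinal disc), lying flat: 46 mm wide along y, 34 mm along x, 14 mm thick, flat above and below. This point is its centre, half-way up; z is up. About 30 g.
- orange_disc_centre (a point): the smaller, thinner bean-shaped orange plastic disc (a model spinal disc), lying flat: 42 mm wide along y, 30 mm along x, 11 mm thick, flat above and below. This point is its centre, half-way up; z is up. About 25 g.
- stand_seat (a point): the seat of the display stand, a fixed white plate 125 x 80 mm and 15 mm high. This point is the centre of the red ring (66 mm across) on its flat top, on the top surface. The x axis points along the red stripe; the plate reaches 90 mm from here that way, 35 mm the other way and 40 mm to either side.
- stand_mark (a point): the outer end of the red stripe on the stand's plate, on the top surface, 80 mm from the seat along the seat's x axis: it shows which way the bony spines must point.
- rib_a_mid (a point): a brown curved rib piece, 9 mm thick, about 90 mm from end to end along its y axis, lying loose on the right part of the table; this point is the middle of its bow, 4.5 mm above the table. To be left alone.
- rib_b_mid (a point): a brown curved rib piece, 9 mm thick, about 90 mm from end to end along its y axis, lying loose on the left part of the table; this point is the middle of its bow, 4.5 mm above the table. To be left alone.
- jaw_mid (a point): a loose bone-coloured jawbone, U-shaped, about 110 x 100 mm, 48 mm high at its two ends, lying beyond the other things; this point is near the middle of the U, 10 mm above the table. Its open end points along x. To be left alone.

How it is judged:
By the outcome, as a careful person would: the job done as asked, in the order asked, and still so for the second after the job is handed in, with the robot touching nothing.
It also fails if it takes over 141 s, if anything falls off the work surface, if the arm or the gripper's body presses on something with over 40 N, if the wrist force passes 120 N, or if a joint passes its speed limit or range.

## Working session

There is one attempt and no reset: what is moved stays moved. The work goes in short steps, Python scripts to look and compute and a tool call to move; the robot and the scene stay as the last step left them, time stands still between calls to the robot, and variables do not carry over. Pictures are saved under pics/ and viewed, about 12 in all and at most 16, crops included, and the job is handed in when it is done.

Besides the shell and the picture viewer there is one more tool, called as name(argument=value, ...), one argument or row to a line, values as JSON. arm_command: Moves the arm, as the interface text tells. Its arguments: {"type":"object","properties":{"deltas":{"type":"array","items":{"type":"array","items":{"type":"number"}}},"claw":{"type":"number"}},"required":["deltas"]}

```bash
mkdir -p pics
cat > h.py <<'E'
import numpy as np, cv2
from plant import bot, vision, job
names=["large_centre","medium_centre","small_centre","blue_disc_centre","orange_disc_centre","stand_seat","stand_mark","rib_a_mid","rib_b_mid","jaw_mid"]
def save(p,n): cv2.imwrite(f"pics/{n}.png",p["img"][:,:,::-1])
def world(p,xyz): return (np.linalg.inv(p["world_to_cam"])@np.r_[xyz,1])[:3]
def px2w(p,uv,z):
    R=p["world_to_cam"][:3,:3];t=p["world_to_cam"][:3,3]
    d=R.T@np.linalg.inv(p["camera_matrix"])@np.r_[uv,1];c=-R.T@t
    return c+d*(z-c[2])/d[2]
def w2px(p,X):
    c=p["world_to_cam"]@np.r_[X,1];q=p["camera_matrix"]@c[:3];return q[:2]/q[2]
E
python3 - <<'E'
from h import *
np.set_printoptions(precision=1,suppress=True)
o=bot.get_obs();print(o)
for c in("top","scene"):
    p=vision.capture(c);save(p,c+"0");print(c,p["world_to_cam"],p["camera_matrix"])
    for n in names:
        for d in vision.find_in(p,n)[:3]: 
            w=world(p,d["xyz"]);print(n,round(d["confidence"],2),w,w2px(p,w))
E
```

```text
{'time': 0.0, 'joint_positions': array([ 1.1,  0.3,  1.5,  0. ,  1.3, -0.1]), 'dq': array([ 0., -0., -0.,  0., -0., -0.]), 'tau': array([  0. , -43.1, -24.4,   0.1,   0.1,  -0. ]), 'tool_pos': array([151.3, 502.3, 234. ]), 'tcp_rot': array([-1.6,  0. , -0.3]), 'contact_force': array([-0.5, -0.2,  0.5]), 'moment': array([ 0., -0.,  0.]), 'grip_width': 91.91543579671203}
top [[  -0.    -1.     0.   -10.3]
 [  -1.     0.    -0.1  576.8]
 [   0.1   -0.    -1.  1018.3]
 [   0.     0.     0.     1. ]] [[477.4   0.  320.6]
 [  0.  477.4 198.7]
 [  0.    0.    1. ]]
large_centre 0.77 [625.8  17.2  27.1] [304.7 176.8]
medium_centre 0.71 [591.6 250.5  23.9] [198.8 193.5]
small_centre 0.97 [ 602.1 -222.8   17.9] [412.6 186.8]
blue_disc_centre 0.55 [381.9 312.7  13.6] [170.  290.2]
orange_disc_centre 0.58 [462.6   0.7   7.6] [313. 251.]
stand_seat 0.7 [ 401.  -304.3   10.2] [451.6 277.3]
stand_seat 0.65 [ 477.5 -144.4    4.9] [378.1 243.4]
stand_seat 0.27 [383.2 309.2  14.2] [171.5 289.6]
stand_mark 0.81 [ 401.1 -301.3   17.1] [451.2 277.5]
rib_a_mid 0.69 [ 479.5 -148.5    3.9] [379.9 242.5]
rib_b_mid 0.47 [481.9 139.9   3.3] [250.3 243.1]
jaw_mid 0.61 [ 769.1 -124.    20.8] [366.8 113.6]
scene [[   0.6    0.8   -0.  -361.2]
 [   0.5   -0.4   -0.7 -272.8]
 [  -0.6    0.4   -0.7 1551.7]
 [   0.     0.     0.     1. ]] [[488.4   0.  313.9]
 [  0.  488.4 194.7]
 [  0.    0.    1. ]]
large_centre 0.73 [627.3   6.   24.6] [329.9 213. ]
medium_centre 0.77 [592.5 244.6  18.9] [388.8 166.6]
small_centre 0.7 [ 604.5 -227.2   16.4] [244.5 257.5]
orange_disc_centre 0.67 [462.3  -9.6  12.4] [284.4 183.8]
stand_seat 0.66 [ 409.3 -310.5   17.4] [170.4 224.9]
stand_mark 0.82 [ 409.4 -309.3   18.4] [170.8 224.4]
rib_a_mid 0.45 [ 479.2 -157.1   12.6] [240.5 213.2]
rib_b_mid 0.7 [461.   -8.2  15.6] [284.5 182.4]
rib_b_mid 0.66 [482.2 137.1  10.4] [331.9 164.9]
jaw_mid 0.79 [ 775.6 -118.2   17.3] [330.6 280.3]
```

Run:
```python
from h import *
i=cv2.imread("pics/top0.png");c=i[80:330,120:500];cv2.imwrite("pics/t0c.png",cv2.resize(c,(798,525),interpolation=cv2.INTER_CUBIC))
```

```text
(no output)
```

View pics/t0c.png

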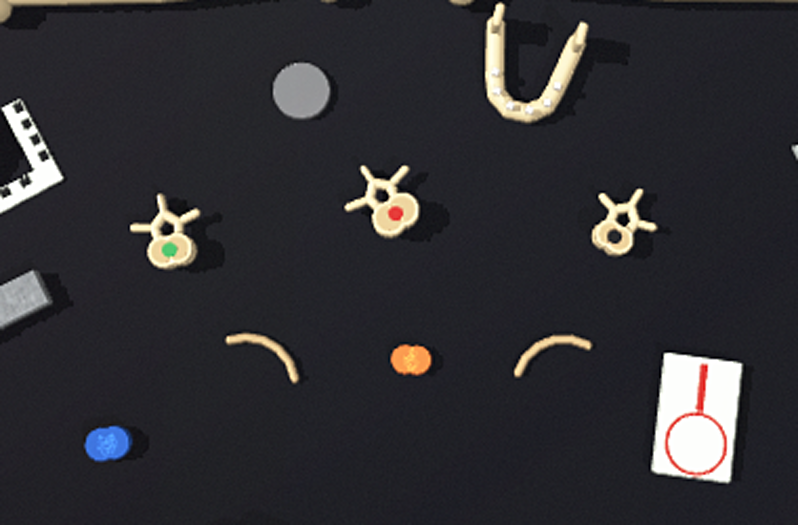

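View pics/scene0.png

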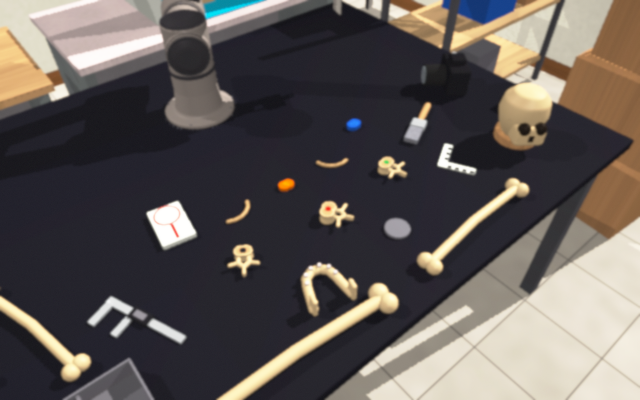

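The top view shows the green bone at (169,250), the red one at (396,212) and the black one at (613,236). The blue disc is at (108,443), the orange disc at (411,359), and the ring at (696,443) with its stripe pointing up and slightly right. The spine is the middle of the three prongs on each bone, and the ribs and jaw are clear of everything else. Next I'll measure by colour and fit the yaws.

```bash
cat >> h.py <<'E'
def hsv(p): return cv2.cvtColor(p["img"],cv2.COLOR_RGB2HSV).astype(int)
def cen(p,m,z):
    v,u=np.nonzero(m);return px2w(p,(u.mean(),v.mean()),z),len(u)
dims={"large_centre":(52,36,28,64,33,40),"medium_centre":(47,33,26,62,31,37),"small_centre":(42,30,24,61,30,35)}
def render(p,n,q,zb):
    W,D,H,T,wx,wy=dims[n];S=4
    a=np.linspace(0,2*np.pi,40);c,s=np.cos(q[2]),np.sin(q[2])
    def P(x,y,z): return w2px(p,(q[0]+c*x-s*y,q[1]+s*x+c*y,zb+z))*S+S/2
    im=np.zeros((400*S,640*S),np.uint8)
    pts=np.array([P(D/2*np.cos(t),W/2*np.sin(t),z) for z in(0,H) for t in a])
    cv2.fillConvexPoly(im,cv2.convexHull(pts.astype(np.int32)),1)
    for x,y in((T-3,0),(wx,wy-3),(wx,3-wy)):
        cv2.line(im,tuple(P(12 if y==0 else 22,0 if y==0 else np.sign(y)*8,H/2).astype(int).tolist()),tuple(P(x,y,H/2).astype(int).tolist()),1,13)
    return cv2.resize(im.astype(np.float32),(640,400),interpolation=cv2.INTER_AREA)
def fit(p,n,q0,zb,mask):
    from scipy.optimize import minimize
    m=mask.astype(np.float32)
    f=lambda q: 1-np.minimum(r:=render(p,n,q,zb),m).sum()/np.maximum(r,m).sum()
    best=None
    for dy in(-.25,0,.25):
        s=np.array([q0[0],q0[1],q0[2]+dy])
        r=minimize(f,s,method="Nelder-Mead",options=dict(initial_simplex=[s,s+[4,0,0],s+[0,4,0],s+[0,0,.2]],xatol=.01,maxfev=150))
        if best is None or r.fun<best.fun: best=r
    return best.x,1-best.fun
def dotmask(p,n,uv,r=6):
    h=hsv(p);H,S,V=h[...,0],h[...,1],h[...,2]
    k=dict(large_centre=((H<6)|(H>174))&(S>150)&(V>80),medium_centre=(H>45)&(H<80)&(S>100),small_centre=(V<85))[n]
    g=np.zeros(k.shape,bool);u,v=np.round(uv).astype(int);g[v-r:v+r+1,u-r:u+r+1]=1
    return k&g
E
python3 - <<'E'
from h import *
np.set_printoptions(precision=2,suppress=True)
p=vision.capture("top");s=vision.capture("scene")
g={"large_centre":((308,181),.62),"medium_centre":((200.5,199),.18),"small_centre":((412,192.5),-.53)}
for n,(uv,y) in g.items():
    H=dims[n][2]
    c,k=cen(p,dotmask(p,n,uv),H)
    for P in(p,s):
        m=[d for d in vision.regions_of(P,n)][0]
        print(n,"dot",c[:2],k,"fit",*fit(P,n,(c[0],c[1],y),0,m["mask"]),m["mask"].sum())
h=hsv(p);Hh,S,V=h[...,0],h[...,1],h[...,2]
u,v=np.meshgrid(range(640),range(400))
for n,m,z in(("blue",(Hh>100)&(Hh<125)&(S>130)&(V>90)&(abs(u-171)<18)&(abs(v-291)<14),14),("orange",(Hh>5)&(Hh<22)&(S>150)&(V>110)&(abs(u-315)<15)&(abs(v-251)<12),11)):
    P=np.array([px2w(p,(a,b),z)[:2] for b,a in zip(*np.nonzero(m))])
    w,E=np.linalg.eigh(np.cov(P.T));e=E[:,0];e=e*np.sign(e[0]);r=cv2.minAreaRect(P.astype(np.float32))
    print(n,P.mean(0),"xaxis yaw",np.arctan2(e[1],e[0]),4*np.sqrt(w),r)
red=((Hh<8)|(Hh>172))&(S>90)&(abs(u-452)<30)&(abs(v-272)<30)
P=np.array([px2w(p,(a,b),15)[:2] for b,a in zip(*np.nonzero(red))])
from scipy.optimize import least_squares
ring=P[P[:,0]<px2w(p,(452,275),15)[0]]
for _ in range(2):
    r=least_squares(lambda q:np.hypot(*(ring-q[:2]).T)-q[2],[395,-303,32],loss="soft_l1");q=r.x
    ring=P[abs(np.hypot(*(P-q[:2]).T)-q[2])<3]
st=P[np.hypot(*(P-q[:2]).T)>q[2]+4]
d=st.mean(0)-q[:2];l=np.linalg.svd(st-st.mean(0))[2][0]
print("ring",q,"stripe far",np.hypot(*(st-q[:2]).T).max(),"yaw",np.arctan2(d[1],d[0]),np.arctan2(l[1],l[0]))
wm=((V>150)&(S<60)&(abs(u-452)<30)&(abs(v-278)<40)|red).astype(np.uint8);v2,u2=np.nonzero(wm)
P=np.array([px2w(p,(a,b),15)[:2] for a,b in zip(u2,v2)],np.float32);print("plate",cv2.minAreaRect(P))
E
```

```text
Traceback (most recent call last):
IndexError: list index out of range
```

```bash
cat >> h.py <<'E'
def bonemask(p,uv,r=40):
    h=hsv(p);m=(h[...,2]>105).astype(np.uint8)
    k,l=cv2.connectedComponents(cv2.morphologyEx(m,cv2.MORPH_CLOSE,np.ones((3,3))))
    g=np.zeros(m.shape,bool);u,v=np.round(uv).astype(int);g[v-r:v+r+1,u-r:u+r+1]=1
    i=np.bincount(l[v-5:v+6,u-5:u+6].ravel())[1:].argmax()+1
    return (l==i)&g
E
cat > m1.py <<'E'
from h import *
np.set_printoptions(precision=2,suppress=True)
p=vision.capture("top");s=vision.capture("scene")
g={"large_centre":((308,181),.62),"medium_centre":((200.5,199),.18),"small_centre":((412,192.5),-.53)}
for n,(uv,y) in g.items():
    H=dims[n][2]
    c,k=cen(p,dotmask(p,n,uv),H)
    for P in(p,s):
        m=bonemask(P,w2px(P,(c[0],c[1],H)))
        print(n,"dot",c[:2],k,"fit",*fit(P,n,(c[0],c[1],y),0,m),m.sum())
h=hsv(p);Hh,S,V=h[...,0],h[...,1],h[...,2]
u,v=np.meshgrid(range(640),range(400))
for n,m,z in(("blue",(Hh>100)&(Hh<125)&(S>130)&(V>90)&(abs(u-171)<18)&(abs(v-291)<14),14),("orange",(Hh>5)&(Hh<22)&(S>150)&(V>110)&(abs(u-315)<15)&(abs(v-251)<12),11)):
    P=np.array([px2w(p,(a,b),z)[:2] for b,a in zip(*np.nonzero(m))])
    w,E=np.linalg.eigh(np.cov(P.T));e=E[:,0];e=e*np.sign(e[0]);r=cv2.minAreaRect(P.astype(np.float32))
    print(n,P.mean(0),"xaxis yaw",np.arctan2(e[1],e[0]),4*np.sqrt(w),r)
red=((Hh<8)|(Hh>172))&(S>90)&(abs(u-452)<30)&(abs(v-272)<30)
P=np.array([px2w(p,(a,b),15)[:2] for b,a in zip(*np.nonzero(red))])
from scipy.optimize import least_squares
ring=P[P[:,0]<px2w(p,(452,275),15)[0]]
for _ in range(2):
    r=least_squares(lambda q:np.hypot(*(ring-q[:2]).T)-q[2],[395,-303,32],loss="soft_l1");q=r.x
    ring=P[abs(np.hypot(*(P-q[:2]).T)-q[2])<3]
st=P[np.hypot(*(P-q[:2]).T)>q[2]+4]
d=st.mean(0)-q[:2];l=np.linalg.svd(st-st.mean(0))[2][0]
print("ring",q,"stripe far",np.hypot(*(st-q[:2]).T).max(),"yaw",np.arctan2(d[1],d[0]),np.arctan2(l[1],l[0]))
wm=((V>150)&(S<60)&(abs(u-452)<30)&(abs(v-278)<40)|red).astype(np.uint8);v2,u2=np.nonzero(wm)
P=np.array([px2w(p,(a,b),15)[:2] for a,b in zip(u2,v2)],np.float32);print("plate",cv2.minAreaRect(P))
E
python3 m1.py
```

```text
large_centre dot [615.73   9.97] 36 fit [617.8   11.86   0.59] 0.7533490657806396 583
large_centre dot [615.73   9.97] 36 fit [615.07  11.69   0.57] 0.741817057132721 611
medium_centre dot [580.37 246.63] 34 fit [582.71 247.63   0.23] 0.7467143535614014 547
medium_centre dot [580.37 246.63] 34 fit [578.78 247.01   0.25] 0.7522274255752563 441
small_centre dot [ 591.07 -222.1 ] 33 fit [ 591.39 -221.24   -0.56] 0.7052760720252991 445
small_centre dot [ 591.07 -222.1 ] 33 fit [ 590.19 -221.25   -0.56] 0.7505607604980469 557
blue [380.55 310.58] xaxis yaw 0.1662266484372061 [36.16 50.04] ((380.3671875, 310.4008483886719), (33.65477752685547, 48.110111236572266), 8.649587631225586)
orange [462.92  -4.12] xaxis yaw -0.10607136342663549 [32.2  43.68] ((462.6048889160156, -3.6217727661132812), (39.75257873535156, 30.727813720703125), 89.23350524902344)
ring [ 371.93 -300.4    30.85] stripe far 82.97247676571841 yaw -0.14335198306920405 2.9999221007514687
plate ((399.18499755859375, -302.2030029296875), (82.3671875, 125.6241683959961), 81.64112091064453)
```

```bash
cat > go.py <<'E'
import sys
from h import *
from scipy.spatial.transform import Rotation as R
x,y,z,yaw=map(float,sys.argv[1:5])
o=bot.get_obs();r=R.from_euler("xyz",o["tcp_rot"]).as_matrix()
a=np.arctan2(r[1,0],r[0,0]);t=(yaw-a+np.pi/2)%np.pi-np.pi/2
n=R.from_euler("z",t).as_matrix()@r
print("t",o["time"],"pos",o["tool_pos"].round(1),"yaw",round(a,3),"tilt",r[:,1].round(3),"grip",round(o["grip_width"],1))
print("twist",round(-np.degrees(t),2),"deltas",(n.T@(np.array([x,y,z])-o["tool_pos"])).round(1))
E
python3 go.py 616 10.5 120 0.585
```

```text
t 1.35 pos [151.5 502.7 234.7] yaw -0.293 tilt [ 0.  0. -1.] grip 92.0
twist -50.3 deltas [ 115.5  114.7 -666.8]
```

arm_command(
  deltas=[
    [0, 0, 0, -8.4],
    [0, 0, 0, -8.4],
    [0, 0, 0, -8.4],
    [0, 0, 0, -8.4],
    [0, 0, 0, -8.4],
  ],
)

```text
time: 1.85
tool_pos: [151.5, 502.7, 234.7]
tcp_rot: [-1.571, -0.0, 0.446]
contact_force: [-0.8, 0.1, 0.5]
grip_width: 91.9
```

arm_command(
  deltas=[
    [0, 0, 0, -8.3],
    [0.01, 0, -0.04, 0],
    [0.01, 0, -0.04, 0],
    [0.01, 0, -0.04, 0],
    [0.01, 0, -0.04, 0],
  ],
)

```text
time: 2.35
tool_pos: [274.1, 390.3, 234.9]
tcp_rot: [-1.571, -0.0, 0.586]
contact_force: [1.0, 0.4, -0.0]
grip_width: 92.0
```

arm_command(
  deltas=[
    [0.01, 0, -0.04, 0],
    [0.01, 0, -0.04, 0],
    [0.01, 0, -0.04, 0],
    [0.01, 0, -0.04, 0],
    [0.01, 0, -0.04, 0],
  ],
)

```text
time: 2.85
tool_pos: [426.5, 251.0, 234.9]
tcp_rot: [-1.571, -0.001, 0.585]
contact_force: [0.6, 0.1, 0.1]
grip_width: 91.7
```

```bash
python3 go.py 616 10.5 120 0.585
```

```text
t 2.85 pos [426.5 251.  234.9] yaw 0.585 tilt [ 0.  0. -1.] grip 91.7
twist 0.0 deltas [  25.2  114.9 -305.1]
```

arm_command(
  deltas=[
    [0.005, 0, -0.045, 0],
    [0.005, 0, -0.045, 0],
    [0.005, 0, -0.045, 0],
    [0.005, 0, -0.045, 0],
    [0.005, 0, -0.045, 0],
  ],
)

```text
time: 3.35
tool_pos: [571.5, 76.9, 234.8]
tcp_rot: [-1.571, -0.0, 0.585]
contact_force: [0.5, -0.2, 1.1]
grip_width: 92.0
```

arm_command(
  deltas=[
    [0, 0.03, -0.04, 0],
    [0, 0.03, -0.04, 0],
    [0, 0.03, 0, 0],
    [0, 0.02, 0, 0],
    [0, 0, 0, 0],
  ],
)

```text
time: 3.85
tool_pos: [612.8, 11.5, 121.3]
tcp_rot: [-1.566, 0.005, 0.584]
contact_force: [-0.7, 0.5, -0.4]
grip_width: 91.8
```

```bash
python3 go.py 616 10.5 11 0.585
python3 - <<'E'
from h import *
p=vision.capture("top");i=p["img"][120:260,230:400,::-1];cv2.imwrite("pics/a1.png",cv2.resize(i,None,fx=4,fy=4,interpolation=cv2.INTER_CUBIC))
E
```

```text
t 3.85 pos [612.8  11.5 121.3] yaw 0.584 tilt [-0.007  0.001 -1.   ] grip 91.8
twist -0.04 deltas [  2.7 110.2  -3.2]
```

View pics/a1.png

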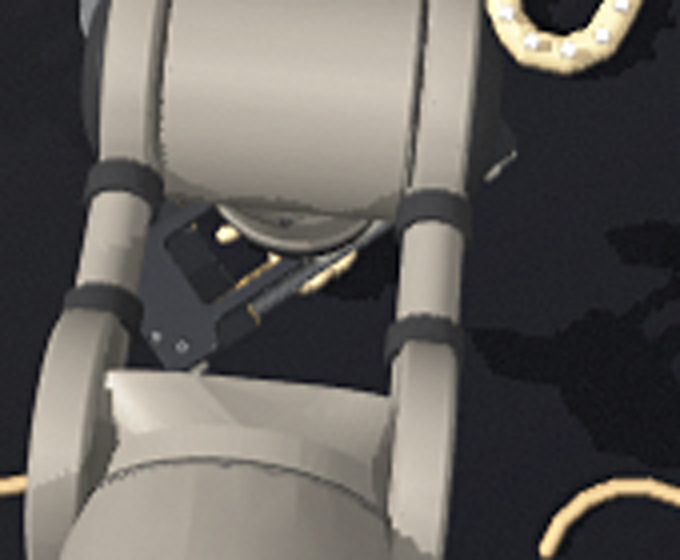

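The arm hides the bone from the top camera, though the gripper looks square to it. I'll descend on the measured pose.

arm_command(
  deltas=[
    [0.0005, 0.03, -0.0015, 0],
    [0, 0.03, 0, 0],
    [0, 0.02, 0, 0],
    [0, 0.01, 0, 0],
    [0, 0, 0, 0],
  ],
)

```text
time: 4.4
tool_pos: [616.0, 11.1, 34.9]
tcp_rot: [-1.571, 0.0, 0.586]
contact_force: [0.6, 0.6, 0.1]
grip_width: 91.8
```

```bash
python3 go.py 616 10.5 11 0.585
python3 - <<'E'
from h import *
p=vision.capture("scene");i=p["img"][130:260,250:420,::-1];cv2.imwrite("pics/a2.png",cv2.resize(i,None,fx=4,fy=4,interpolation=cv2.INTER_CUBIC))
E
```

```text
t 4.4 pos [616.   11.1  34.9] yaw 0.586 tilt [-0.  0. -1.] grip 91.8
twist 0.03 deltas [-0.3 23.9 -0.5]
```

View pics/a2.png

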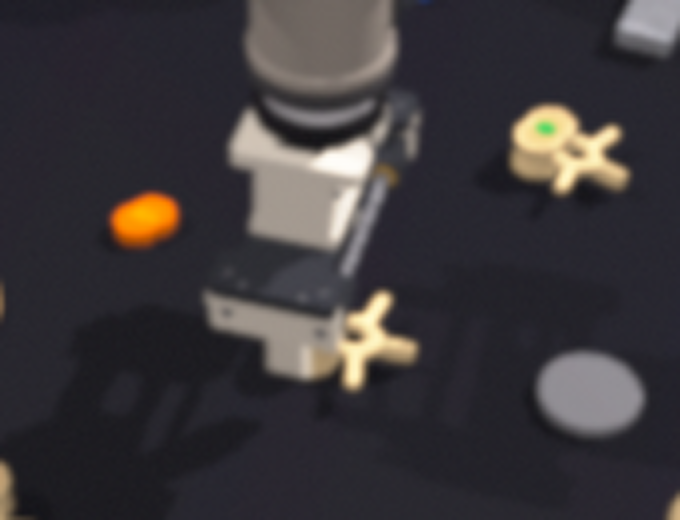

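The finger hangs in front of the bone's body (about (320,350)) with the spine and wings clear behind it. I'll go down, grip and lift.

arm_command(
  deltas=[
    [0, 0.012, 0, 0],
    [0, 0.008, 0, 0],
    [0, 0.004, 0, 0],
    [0, 0, 0, 0],
    [0, 0, 0, 0],
  ],
)

```text
time: 4.95
tool_pos: [616.0, 10.9, 10.8]
tcp_rot: [-1.571, -0.0, 0.585]
contact_force: [0.7, -0.2, -0.3]
grip_width: 91.8
```

arm_command(
  deltas=[
    [0, 0, 0, 0],
    [0, 0, 0, 0],
    [0, 0, 0, 0],
    [0, 0, 0, 0],
    [0, 0, 0, 0],
  ],
  claw=255,
)

```text
time: 5.45
tool_pos: [615.9, 10.9, 10.8]
tcp_rot: [-1.571, -0.0, 0.585]
contact_force: [-0.1, 0.4, -0.2]
grip_width: 56.2
```

arm_command(
  deltas=[
    [0, 0, 0, 0],
    [0, 0, 0, 0],
    [0, 0, 0, 0],
    [0, 0, 0, 0],
    [0, 0, 0, 0],
  ],
)

```text
time: 5.95
tool_pos: [616.0, 10.8, 10.8]
tcp_rot: [-1.571, -0.0, 0.585]
contact_force: [-0.9, -0.6, 0.4]
grip_width: 51.0
```

arm_command(
  deltas=[
    [0, -0.005, 0, 0],
    [0, -0.01, 0, 0],
    [0, -0.02, 0, 0],
    [0, -0.02, 0, 0],
    [0, -0.03, 0, 0],
  ],
)

```text
time: 6.45
tool_pos: [615.0, 11.0, 96.0]
tcp_rot: [-1.569, 0.002, 0.585]
contact_force: [0.5, 0.4, -1.2]
grip_width: 50.9
```

```bash
python3 go.py 372 -300 120 -0.144
```

```text
t 6.45 pos [615.  11.  96.] yaw 0.585 tilt [-0.002  0.    -1.   ] grip 50.9
twist 41.77 deltas [-195.9  -24.2 -342.6]
```

arm_command(
  deltas=[
    [0, -0.005, 0, 8.36],
    [0, -0.005, 0, 8.36],
    [0, -0.005, 0, 8.36],
    [0, -0.005, 0, 8.36],
    [0, -0.005, 0, 8.33],
  ],
)

```text
time: 6.95
tool_pos: [615.9, 10.9, 121.8]
tcp_rot: [-1.571, -0.001, -0.15]
contact_force: [-0.7, 0.2, -0.3]
grip_width: 50.9
```

arm_command(
  deltas=[
    [-0.02, 0, -0.035, 0],
    [-0.02, 0, -0.035, 0],
    [-0.02, 0, -0.035, 0],
    [-0.02, 0, -0.035, 0],
    [-0.02, 0, -0.035, 0],
  ],
)

```text
time: 7.45
tool_pos: [490.9, -149.0, 121.6]
tcp_rot: [-1.571, -0.001, -0.144]
contact_force: [0.4, 0.1, -1.6]
grip_width: 51.0
```

arm_command(
  deltas=[
    [-0.02, 0, -0.035, 0],
    [-0.02, 0, -0.035, 0],
    [-0.02, 0, -0.035, 0],
    [-0.02, 0, -0.035, 0],
    [-0.016, 0, -0.027, 0],
  ],
)

```text
time: 7.95
tool_pos: [371.6, -301.2, 121.6]
tcp_rot: [-1.572, -0.001, -0.145]
contact_force: [0.5, 0.0, -0.8]
grip_width: 50.6
```

arm_command(
  deltas=[
    [0, 0, 0, 0],
    [0, 0, 0, 0],
  ],
)

```text
time: 8.15
tool_pos: [372.8, -299.8, 121.3]
tcp_rot: [-1.571, -0.001, -0.146]
contact_force: [0.1, 0.0, -1.2]
grip_width: 50.8
```

```bash
python3 go.py 372 -300 27 -0.144;python3 - <<'E'
from h import *
p=vision.capture("scene");i=p["img"][130:260,90:260,::-1];t=vision.capture("top")["img"][200:330,370:540,::-1]
cv2.imwrite("pics/a3.png",cv2.resize(np.vstack([i,t]),(408,600) if 0 else None,fx=2.3,fy=2.3,interpolation=cv2.INTER_CUBIC))
E
```

```text
t 8.15 pos [ 372.8 -299.8  121.3] yaw -0.146 tilt [ 0.001 -0.    -1.   ] grip 50.8
twist -0.11 deltas [-0.8 94.3 -0.3]
```

View pics/a3.png

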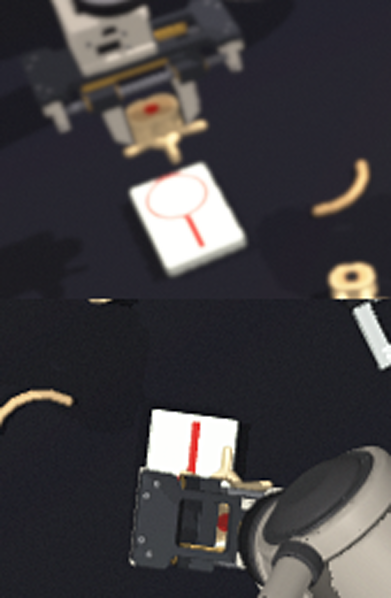

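The bone hangs above the ring in the jaws, with the red dot visible in both views. I'll triangulate the dot before lowering.

```bash
cat > tri.py <<'E'
import sys
from h import *
def ray(p,uv):
    a=px2w(p,uv,0);b=px2w(p,uv,300);return a,(b-a)/np.linalg.norm(b-a)
def dots(n,X,r=9):
    L=[]
    for c in("top","scene"):
        p=vision.capture(c);m=dotmask(p,n,w2px(p,X),r);v,u=np.nonzero(m)
        if len(u)<6: print(c,"dot not seen",len(u));continue
        L.append(ray(p,(u.mean(),v.mean())));print(c,len(u),"at z",X[2],px2w(p,(u.mean(),v.mean()),X[2]).round(1))
    if len(L)==2:
        A=sum(np.eye(3)-np.outer(d,d) for a,d in L);b=sum((np.eye(3)-np.outer(d,d))@a for a,d in L)
        print("tri",np.linalg.solve(A,b).round(1))
if __name__=="__main__": dots(sys.argv[1],np.array(list(map(float,sys.argv[2:5]))))
E
python3 tri.py large_centre 372 -300 139
```

```text
top 29 at z 139.0 [ 372.9 -294.7  139. ]
scene 13 at z 139.0 [ 371.3 -298.8  139. ]
tri [ 371.7 -297.   137.9]
```

arm_command(
  deltas=[
    [0, 0.03, 0, 0],
    [0, 0.03, 0, 0],
    [0, 0.02, 0, 0],
    [0, 0.01, 0, 0],
    [0, 0, 0, 0],
  ],
)

```text
time: 8.85
tool_pos: [372.9, -298.5, 29.8]
tcp_rot: [-1.569, 0.002, -0.143]
contact_force: [-0.5, 0.4, -1.1]
grip_width: 51.2
```

arm_command(
  deltas=[
    [0, 0.002, 0, 0],
    [0, 0.001, 0, 0],
    [0, 0.001, 0, 0],
    [0, 0, 0, 0],
  ],
)

```text
time: 9.25
tool_pos: [373.1, -299.7, 27.1]
tcp_rot: [-1.571, -0.001, -0.144]
contact_force: [0.2, 0.6, -0.2]
grip_width: 50.7
```

```bash
python3 go.py 372 -300 25.8 -0.144;python3 tri.py large_centre 372 -300 43
```

```text
t 9.25 pos [ 373.1 -299.7   27.1] yaw -0.144 tilt [ 0.001 -0.001 -1.   ] grip 50.7
twist 0.0 deltas [-1.   1.3 -0.4]
top 16 at z 43.0 [ 372.  -294.8   43. ]
scene 10 at z 43.0 [ 368.7 -299.3   43. ]
tri [ 370.5 -297.3   42.7]
```

arm_command(
  deltas=[
    [0, 0.0006, 0, 0],
    [0, 0.0006, 0, 0],
    [0, 0, 0, 0],
  ],
)

```text
time: 9.65
tool_pos: [372.9, -299.6, 25.7]
tcp_rot: [-1.571, -0.0, -0.144]
contact_force: [-0.4, 1.4, 3.8]
grip_width: 51.1
```

arm_command(
  deltas=[
    [0, 0, 0, 0],
    [0, 0, 0, 0],
    [0, 0, 0, 0],
    [0, 0, 0, 0],
    [0, 0, 0, 0],
  ],
  claw=0,
)

```text
time: 10.15
tool_pos: [372.9, -299.5, 25.4]
tcp_rot: [-1.571, 0.0, -0.144]
contact_force: [0.3, -1.4, 0.9]
grip_width: 86.0
```

arm_command(
  deltas=[
    [0, 0, 0, 0],
    [0, -0.01, 0, 0],
    [0, -0.03, 0, 0],
    [0, -0.05, 0, 0],
    [0, -0.05, 0, 0],
  ],
)

```text
time: 10.65
tool_pos: [372.4, -299.0, 167.4]
tcp_rot: [-1.57, 0.001, -0.144]
contact_force: [0.1, -0.8, -0.6]
grip_width: 91.8
```

```bash
python3 go.py 380.5 310.5 160 0.16
```

```text
t 10.65 pos [ 372.4 -299.   167.4] yaw -0.144 tilt [-0.001  0.001 -1.   ] grip 91.8
twist -17.42 deltas [105.1   7.9 600.4]
```

arm_command(
  deltas=[
    [0, 0, 0, -8.5],
    [0, 0, 0, -8.5],
    [0.02, 0, 0.043, -0.4],
    [0.02, 0, 0.043, 0],
    [0.02, 0, 0.043, 0],
  ],
)

```text
time: 11.15
tool_pos: [412.0, -161.4, 166.3]
tcp_rot: [-1.571, -0.001, 0.158]
contact_force: [1.6, -0.2, -0.9]
grip_width: 91.6
```

arm_command(
  deltas=[
    [0.02, 0, 0.043, 0],
    [0.02, 0, 0.043, 0],
    [0.02, 0, 0.043, 0],
    [0.02, 0, 0.043, 0],
    [-0.005, 0, 0.043, 0],
  ],
)

```text
time: 11.65
tool_pos: [453.7, 63.7, 166.4]
tcp_rot: [-1.571, -0.003, 0.16]
contact_force: [0.1, 0.3, 0.5]
grip_width: 91.9
```

arm_command(
  deltas=[
    [-0.005, 0, 0.043, 0],
    [-0.005, 0, 0.043, 0],
    [-0.005, 0, 0.043, 0],
    [-0.005, 0, 0.043, 0],
    [-0.005, 0, 0.043, 0],
  ],
)

```text
time: 12.15
tool_pos: [392.1, 271.4, 166.4]
tcp_rot: [-1.571, -0.001, 0.16]
contact_force: [-0.2, -0.1, 0.3]
grip_width: 91.8
```

```bash
python3 go.py 380.5 310.5 9.5 0.16;python3 tri.py large_centre 372 -300 43
cat > st.py <<'E'
import sys
from h import *
np.set_printoptions(precision=2,suppress=True)
n=sys.argv[1];zb=float(sys.argv[2]);tag=sys.argv[3];H=dims[n][2];out=[]
for c,b in(("top",(200,330,370,540)),("scene",(130,260,90,260))):
    p=vision.capture(c);t=p["img"][b[0]:b[1],b[2]:b[3],::-1];out.append(t)
cv2.imwrite(f"pics/{tag}.png",cv2.resize(np.hstack(out),None,fx=2.3,fy=2.3,interpolation=cv2.INTER_CUBIC))
E
python3 st.py large_centre 15 b1
```

```text
t 12.15 pos [392.1 271.4 166.4] yaw 0.16 tilt [ 0.001  0.    -1.   ] grip 91.8
twist -0.01 deltas [ -5.4 156.9  40.4]
top 48 at z 43.0 [ 372.6 -300.9   43. ]
scene 11 at z 43.0 [ 369.2 -299.2   43. ]
tri [ 372.9 -300.1   46.4]
```

View pics/b1.png

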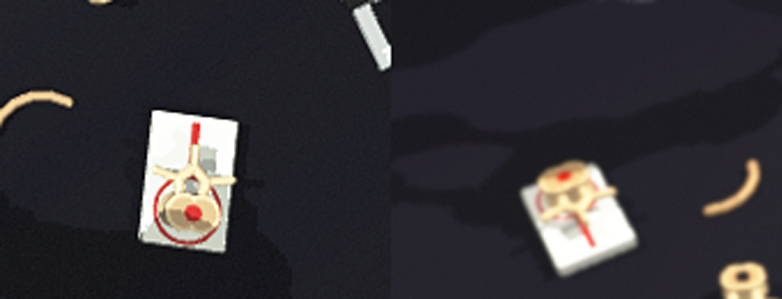

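The red bone stands on the ring with its spine over the stripe. The dot reads (372.6,-300.9), within 1 mm of the ring centre. Next is the blue disc.

arm_command(
  deltas=[
    [-0.005, 0.02, 0.04, 0],
    [0, 0.04, 0, 0],
    [0, 0.04, 0, 0],
    [0, 0.02, 0, 0],
    [0, 0, 0, 0],
  ],
)

```text
time: 12.85
tool_pos: [380.5, 306.3, 43.3]
tcp_rot: [-1.573, 0.005, 0.158]
contact_force: [0.5, 0.1, 0.6]
grip_width: 92.3
```

```bash
python3 go.py 380.5 310.5 9.5 0.16
python3 - <<'E'
from h import *
p=vision.capture("scene");i=p["img"][70:170,290:420,::-1];j=vision.capture("top")["img"][240:340,110:240,::-1]
cv2.imwrite("pics/c1.png",cv2.resize(np.hstack([i,j]),None,fx=3,fy=3,interpolation=cv2.INTER_CUBIC))
E
```

```text
t 12.85 pos [380.5 306.3  43.3] yaw 0.158 tilt [-0.005 -0.003 -1.   ] grip 92.3
twist -0.12 deltas [ 0.9 33.8  4.2]
```

View pics/c1.png

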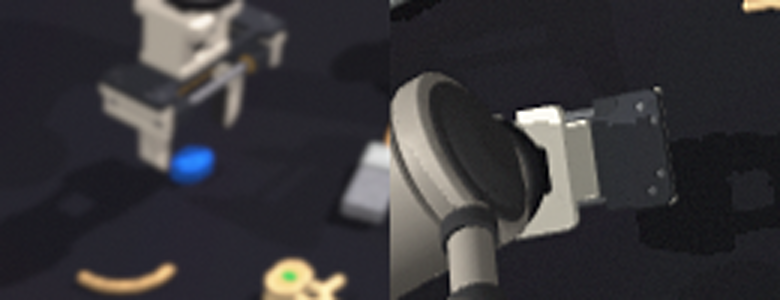

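The blue disc lies between the two fingers, at about (192,165) in the left panel. I'll lower most of the way and recheck.

arm_command(
  deltas=[
    [0, 0.01, 0, 0],
    [0, 0.01, 0, 0],
    [0, 0, 0, 0],
    [0, 0, 0, 0],
  ],
)

```text
time: 13.35
tool_pos: [381.5, 308.4, 25.5]
tcp_rot: [-1.571, 0.0, 0.16]
contact_force: [-1.1, 0.1, 0.3]
grip_width: 91.5
```

```bash
python3 go.py 380.5 310.5 9.5 0.16
```

```text
t 13.35 pos [381.5 308.4  25.5] yaw 0.16 tilt [-0. -0. -1.] grip 91.5
twist -0.01 deltas [-0.7 16.   2.2]
```

arm_command(
  deltas=[
    [-0.0007, 0.006, 0.002, 0],
    [0, 0.006, 0, 0],
    [0, 0.004, 0, 0],
    [0, 0, 0, 0],
    [0, 0, 0, 0],
  ],
)

```text
time: 13.85
tool_pos: [380.5, 310.3, 9.4]
tcp_rot: [-1.571, 0.0, 0.16]
contact_force: [-0.4, 0.8, 0.4]
grip_width: 91.7
```

arm_command(
  deltas=[
    [0, 0, 0, 0],
    [0, 0, 0, 0],
    [0, 0, 0, 0],
    [0, 0, 0, 0],
    [0, 0, 0, 0],
  ],
  claw=255,
)

```text
time: 14.35
tool_pos: [380.6, 310.4, 9.6]
tcp_rot: [-1.571, -0.0, 0.16]
contact_force: [-0.1, 0.3, 0.2]
grip_width: 56.5
```

arm_command(
  deltas=[
    [0, 0, 0, 0],
    [0, 0, 0, 0],
    [0, 0, 0, 0],
    [0, 0, 0, 0],
    [0, 0, 0, 0],
  ],
)

```text
time: 14.85
tool_pos: [380.6, 310.4, 9.6]
tcp_rot: [-1.571, -0.0, 0.16]
contact_force: [-0.6, -0.2, 1.3]
grip_width: 44.4
```

arm_command(
  deltas=[
    [0, -0.005, 0, 0],
    [0, -0.01, 0, 0],
    [0, -0.03, 0, 0],
    [0, -0.04, 0, 0],
    [0, -0.04, 0, 0],
  ],
)

```text
time: 15.35
tool_pos: [380.2, 310.1, 136.5]
tcp_rot: [-1.571, 0.0, 0.16]
contact_force: [0.3, 0.5, -1.0]
grip_width: 44.7
```

```bash
python3 go.py 372.5 -300.5 140 -0.144
```

```text
t 15.35 pos [380.2 310.1 136.5] yaw 0.16 tilt [-0. -0. -1.] grip 44.7
twist 17.41 deltas [  80.    -3.5 -605.4]
```

arm_command(
  deltas=[
    [0, 0, 0, 8.5],
    [0, 0, 0, 8.5],
    [0.02, 0, -0.043, 0.4],
    [0.02, 0, -0.043, 0],
    [0.02, 0, -0.043, 0],
  ],
)

```text
time: 15.85
tool_pos: [421.9, 173.0, 135.4]
tcp_rot: [-1.57, -0.001, -0.142]
contact_force: [0.3, 0.6, 0.1]
grip_width: 44.5
```

arm_command(
  deltas=[
    [0.02, 0, -0.043, 0],
    [0.02, 0, -0.043, 0],
    [0.02, 0, -0.043, 0],
    [0.02, 0, -0.043, 0],
    [-0.0085, 0, -0.043, 0],
  ],
)

```text
time: 16.35
tool_pos: [464.3, -51.8, 135.7]
tcp_rot: [-1.571, -0.005, -0.145]
contact_force: [1.0, -0.3, -1.2]
grip_width: 44.7
```

arm_command(
  deltas=[
    [-0.0085, 0, -0.043, 0],
    [-0.0085, 0, -0.043, 0],
    [-0.0085, 0, -0.043, 0],
    [-0.0085, 0, -0.043, 0],
    [-0.0085, 0, -0.043, 0],
  ],
)

```text
time: 16.85
tool_pos: [388.0, -257.2, 135.4]
tcp_rot: [-1.571, -0.001, -0.144]
contact_force: [1.7, 0.3, -0.2]
grip_width: 44.8
```

arm_command(
  deltas=[
    [-0.0085, 0, -0.043, 0],
    [0, 0.02, 0, 0],
    [0, 0.02, 0, 0],
    [0, 0.02, 0, 0],
    [0, 0, 0, 0],
  ],
)

```text
time: 17.35
tool_pos: [373.0, -295.9, 73.2]
tcp_rot: [-1.568, 0.003, -0.144]
contact_force: [-0.1, 0.3, -0.0]
grip_width: 44.9
```

arm_command(
  deltas=[
    [0, 0, 0, 0],
    [0, 0, 0, 0],
  ],
)

```text
time: 17.55
tool_pos: [374.8, -297.4, 75.8]
tcp_rot: [-1.572, -0.002, -0.144]
contact_force: [0.2, -0.6, 0.5]
grip_width: 44.4
```

```bash
python3 go.py 372.5 -300.5 52.5 -0.144; python3 st.py large_centre 15 b2
```

```text
t 17.55 pos [ 374.8 -297.4   75.8] yaw -0.144 tilt [ 0.001 -0.002 -1.   ] grip 44.4
twist 0.02 deltas [-1.9 23.3 -3.4]
```

View pics/b2.png

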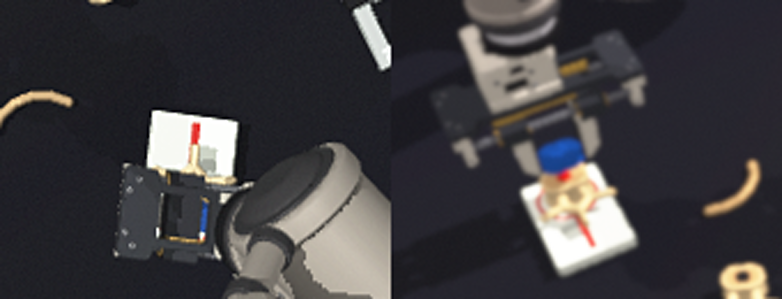

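The blue disc hangs level just above the red bone. I'll correct 2–3 mm sideways and lower it.

arm_command(
  deltas=[
    [-0.0018, 0, -0.0032, 0],
    [0, 0.01, 0, 0],
    [0, 0.007, 0, 0],
    [0, 0.003, 0, 0],
    [0, 0, 0, 0],
  ],
)

```text
time: 18.15
tool_pos: [371.6, -299.4, 53.6]
tcp_rot: [-1.57, 0.001, -0.144]
contact_force: [-0.9, -0.0, 0.3]
grip_width: 44.7
```

arm_command(
  deltas=[
    [0, 0.001, 0, 0],
    [0, 0, 0, 0],
    [0, 0, 0, 0],
  ],
)

```text
time: 18.45
tool_pos: [372.1, -299.9, 53.6]
tcp_rot: [-1.571, -0.0, -0.144]
contact_force: [0.2, -0.1, -0.1]
grip_width: 44.8
```

```bash
python3 go.py 372.5 -300.5 52.5 -0.144
```

```text
t 18.45 pos [ 372.1 -299.9   53.6] yaw -0.144 tilt [ 0. -0. -1.] grip 44.8
twist 0.01 deltas [ 0.5  1.1 -0.6]
```

arm_command(
  deltas=[
    [0.0005, 0.0007, -0.0005, 0],
    [0, 0.0005, 0, 0],
    [0, 0, 0, 0],
    [0, 0, 0, 0],
  ],
)

```text
time: 18.85
tool_pos: [372.6, -300.5, 52.5]
tcp_rot: [-1.571, -0.001, -0.144]
contact_force: [-0.3, -0.3, 3.6]
grip_width: 44.6
```

arm_command(
  deltas=[
    [0, 0, 0, 0],
    [0, 0, 0, 0],
    [0, 0, 0, 0],
    [0, 0, 0, 0],
    [0, 0, 0, 0],
  ],
  claw=0,
)

```text
time: 19.35
tool_pos: [372.3, -300.3, 52.2]
tcp_rot: [-1.571, 0.0, -0.144]
contact_force: [-0.5, 0.3, -1.0]
grip_width: 80.4
```

arm_command(
  deltas=[
    [0, 0, 0, 0],
    [0, -0.01, 0, 0],
    [0, -0.03, 0, 0],
    [0, -0.04, 0, 0],
    [0, -0.04, 0, 0],
  ],
)

```text
time: 19.85
tool_pos: [372.1, -300.1, 174.2]
tcp_rot: [-1.57, 0.0, -0.144]
contact_force: [1.1, -0.7, -0.1]
grip_width: 92.2
```

```bash
python3 go.py 580 247 160 0.24
```

```text
t 19.85 pos [ 372.1 -300.1  174.2] yaw -0.144 tilt [-0.  0. -1.] grip 92.2
twist -22.0 deltas [332.   14.3 482. ]
```

arm_command(
  deltas=[
    [0, 0, 0, -7.4],
    [0, 0, 0, -7.3],
    [0, 0, 0, -7.3],
    [0.0276, 0, 0.04, 0],
    [0.0276, 0, 0.04, 0],
  ],
)

```text
time: 20.35
tool_pos: [407.0, -209.4, 173.0]
tcp_rot: [-1.571, -0.001, 0.237]
contact_force: [0.8, -0.4, 0.0]
grip_width: 91.5
```

arm_command(
  deltas=[
    [0.0276, 0, 0.04, 0],
    [0.0276, 0, 0.04, 0],
    [0.0276, 0, 0.04, 0],
    [0.0276, 0, 0.04, 0],
    [0.0276, 0, 0.04, 0],
  ],
)

```text
time: 20.85
tool_pos: [493.9, 19.6, 173.3]
tcp_rot: [-1.571, -0.001, 0.24]
contact_force: [1.5, -0.0, 0.6]
grip_width: 91.8
```

arm_command(
  deltas=[
    [0.0276, 0, 0.04, 0],
    [0.0276, 0, 0.04, 0],
    [0.0276, 0, 0.04, 0],
    [0.0276, 0, 0.04, 0],
    [0.0276, 0, 0.04, 0],
  ],
)

```text
time: 21.35
tool_pos: [580.3, 246.7, 173.3]
tcp_rot: [-1.571, -0.001, 0.24]
contact_force: [1.2, -0.3, 1.1]
grip_width: 91.6
```

arm_command(
  deltas=[
    [0, 0.04, 0, 0],
    [0, 0.04, 0, 0],
    [0, 0.03, 0, 0],
    [0, 0.02, 0, 0],
    [0, 0, 0, 0],
  ],
)

```text
time: 21.85
tool_pos: [577.9, 244.1, 39.7]
tcp_rot: [-1.571, 0.006, 0.24]
contact_force: [-0.2, 0.1, -0.2]
grip_width: 91.7
```

arm_command(
  deltas=[
    [0, 0, 0, 0],
    [0, 0, 0, 0],
  ],
)

```text
time: 22.05
tool_pos: [581.1, 244.9, 44.4]
tcp_rot: [-1.571, -0.003, 0.24]
contact_force: [-0.8, -0.6, -0.4]
grip_width: 92.2
```

```bash
python3 go.py 580 247 11 0.24
cat > disc.py <<'E'
import sys
from h import *
# disc top at z: centre & x-axis yaw from top camera near expected xy
lo,hi,z,x,y=map(float,sys.argv[1:6]);p=vision.capture("top");h=hsv(p)
uv=w2px(p,(x,y,z));u,v=np.meshgrid(range(640),range(400))
m=(h[...,0]>=lo)&(h[...,0]<=hi)&(h[...,1]>130)&(h[...,2]>90)&(abs(u-uv[0])<16)&(abs(v-uv[1])<16)
P=np.array([px2w(p,(a,b),z)[:2] for b,a in zip(*np.nonzero(m))]);w,E=np.linalg.eigh(np.cov(P.T));e=E[:,0]*np.sign(E[0,0])
print(len(P),P.mean(0).round(1),"yaw",np.arctan2(e[1],e[0]).round(3),(4*np.sqrt(w)).round(1),((P.min(0)+P.max(0))/2).round(1))
E
python3 disc.py 100 125 57 372.5 -300.5; python3 st.py large_centre 15 b3
```

```text
t 22.05 pos [581.1 244.9  44.4] yaw 0.24 tilt [ 0.003  0.001 -1.   ] grip 92.2
twist -0.0 deltas [-0.7 33.4  2.3]
281 [ 372.2 -298.1] yaw -0.159 [33.5 47.1] [ 372.5 -297.9]
```

View pics/b3.png

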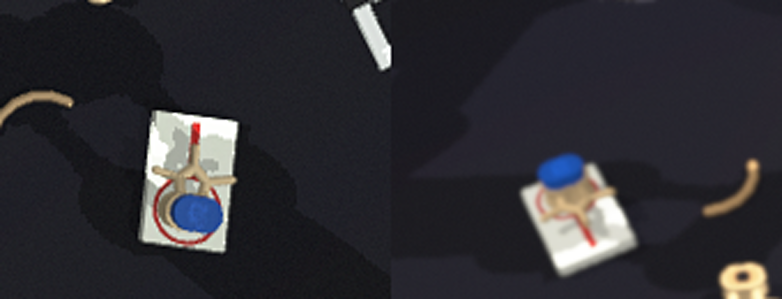

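The blue disc lies flat on the red bone. It reads (372.2,-298.1), and the visible side wall biases that by about 2 mm. Now I'll grip the green bone.

arm_command(
  deltas=[
    [-0.0007, 0.015, 0.0022, 0],
    [0, 0.01, 0, 0],
    [0, 0.005, 0, 0],
    [0, 0.003, 0, 0],
    [0, 0, 0, 0],
  ],
)

```text
time: 22.7
tool_pos: [578.6, 246.6, 8.9]
tcp_rot: [-1.571, 0.001, 0.24]
contact_force: [-0.3, -0.8, 0.1]
grip_width: 91.8
```

arm_command(
  deltas=[
    [0, 0, 0, 0],
    [0, 0, 0, 0],
  ],
)

```text
time: 22.9
tool_pos: [578.9, 246.6, 9.4]
tcp_rot: [-1.571, -0.0, 0.24]
contact_force: [-0.4, -1.1, -0.3]
grip_width: 91.7
```

arm_command(
  deltas=[
    [0, 0, 0, 0],
    [0, 0, 0, 0],
    [0, 0, 0, 0],
    [0, 0, 0, 0],
    [0, 0, 0, 0],
  ],
  claw=255,
)

```text
time: 23.4
tool_pos: [578.7, 246.6, 9.3]
tcp_rot: [-1.571, -0.0, 0.24]
contact_force: [0.8, 0.7, -0.7]
grip_width: 56.5
```

arm_command(
  deltas=[
    [0, 0, 0, 0],
    [0, 0, 0, 0],
    [0, 0, 0, 0],
    [0, 0, 0, 0],
    [0, 0, 0, 0],
  ],
)

```text
time: 23.9
tool_pos: [578.8, 246.6, 9.3]
tcp_rot: [-1.571, -0.0, 0.24]
contact_force: [0.2, -0.8, -0.1]
grip_width: 45.9
```

arm_command(
  deltas=[
    [0, -0.005, 0, 0],
    [0, -0.01, 0, 0],
    [0, -0.03, 0, 0],
    [0, -0.05, 0, 0],
    [0, -0.05, 0, 0],
  ],
)

```text
time: 24.4
tool_pos: [578.2, 246.5, 156.2]
tcp_rot: [-1.571, 0.001, 0.24]
contact_force: [1.0, 0.1, -0.1]
grip_width: 46.0
```

```bash
python3 go.py 372.3 -300.3 160 -0.144
```

```text
t 24.4 pos [578.2 246.5 156.2] yaw 0.24 tilt [-0.001 -0.    -1.   ] grip 46.0
twist 22.01 deltas [-125.4   -3.7 -570.7]
```

arm_command(
  deltas=[
    [0, 0, 0, 7.4],
    [0, 0, 0, 7.3],
    [0, 0, 0, 7.3],
    [-0.009, 0, -0.0407, 0],
    [-0.009, 0, -0.0407, 0],
  ],
)

```text
time: 24.9
tool_pos: [548.8, 168.5, 154.9]
tcp_rot: [-1.571, -0.001, -0.142]
contact_force: [0.1, -0.2, -0.5]
grip_width: 45.8
```

arm_command(
  deltas=[
    [-0.009, 0, -0.0407, 0],
    [-0.009, 0, -0.0407, 0],
    [-0.009, 0, -0.0407, 0],
    [-0.009, 0, -0.0407, 0],
    [-0.009, 0, -0.0407, 0],
  ],
)

```text
time: 25.4
tool_pos: [474.9, -27.7, 155.3]
tcp_rot: [-1.571, -0.002, -0.144]
contact_force: [1.0, -0.2, -0.5]
grip_width: 45.9
```

arm_command(
  deltas=[
    [-0.009, 0, -0.0407, 0],
    [-0.009, 0, -0.0407, 0],
    [-0.009, 0, -0.0407, 0],
    [-0.009, 0, -0.0407, 0],
    [-0.009, 0, -0.0407, 0],
  ],
)

```text
time: 25.9
tool_pos: [401.2, -222.8, 155.3]
tcp_rot: [-1.571, -0.002, -0.144]
contact_force: [0.5, -0.5, -0.4]
grip_width: 45.8
```

arm_command(
  deltas=[
    [-0.009, 0, -0.0407, 0],
    [-0.009, 0, -0.0407, 0],
    [0, 0.03, 0, 0],
    [0, 0.03, 0, 0],
    [0, 0.01, 0, 0],
  ],
)

```text
time: 26.4
tool_pos: [371.2, -298.6, 82.8]
tcp_rot: [-1.569, 0.003, -0.145]
contact_force: [0.2, 0.9, 0.1]
grip_width: 45.7
```

arm_command(
  deltas=[
    [0, 0, 0, 0],
    [0, 0, 0, 0],
    [0, 0, 0, 0],
  ],
)

```text
time: 26.7
tool_pos: [373.2, -299.7, 85.7]
tcp_rot: [-1.572, -0.002, -0.143]
contact_force: [0.2, 0.2, -0.9]
grip_width: 46.1
```

```bash
python3 go.py 370.8 -300.1 66.5 -0.144;python3 tri.py medium_centre 372 -300 103
```

```text
t 26.7 pos [ 373.2 -299.7   85.7] yaw -0.143 tilt [ 0.002 -0.002 -1.   ] grip 46.1
twist 0.04 deltas [-2.4 19.2 -0.7]
top 18 at z 103.0 [ 373.6 -295.7  103. ]
scene 14 at z 103.0 [ 372.8 -299.8  103. ]
tri [ 372.5 -297.9  101.3]
```

arm_command(
  deltas=[
    [-0.0022, 0.006, -0.0005, 0],
    [0, 0.006, 0, 0],
    [0, 0.004, 0, 0],
    [0, 0, 0, 0],
    [0, 0, 0, 0],
  ],
)

```text
time: 27.3
tool_pos: [370.1, -299.4, 68.1]
tcp_rot: [-1.57, 0.0, -0.144]
contact_force: [-0.3, 0.3, -0.9]
grip_width: 45.9
```

```bash
python3 go.py 370.8 -300.1 66.3 -0.144
```

```text
t 27.3 pos [ 370.1 -299.4   68.1] yaw -0.144 tilt [-0.  0. -1.] grip 45.9
twist 0.0 deltas [ 0.8  1.8 -0.6]
```

arm_command(
  deltas=[
    [0.0006, 0.0008, -0.0004, 0],
    [0, 0.0006, 0, 0],
    [0, 0.0003, 0, 0],
    [0, 0, 0, 0],
    [0, 0, 0, 0],
  ],
)

```text
time: 27.8
tool_pos: [370.7, -299.9, 66.6]
tcp_rot: [-1.571, -0.0, -0.144]
contact_force: [-0.3, 1.2, -0.6]
grip_width: 45.8
```

```bash
python3 go.py 370.8 -300.1 66.3 -0.144
```

```text
t 27.8 pos [ 370.7 -299.9   66.6] yaw -0.144 tilt [ 0.  0. -1.] grip 45.8
twist 0.0 deltas [ 0.2  0.3 -0.2]
```

arm_command(
  deltas=[
    [0, 0.0005, 0, 0],
    [0, 0.0002, 0, 0],
    [0, 0, 0, 0],
  ],
)

```text
time: 28.1
tool_pos: [370.7, -299.9, 66.3]
tcp_rot: [-1.571, -0.0, -0.144]
contact_force: [-0.8, 0.7, 6.0]
grip_width: 46.1
```

arm_command(
  deltas=[
    [0, 0, 0, 0],
    [0, 0, 0, 0],
    [0, 0, 0, 0],
    [0, 0, 0, 0],
    [0, 0, 0, 0],
  ],
  claw=0,
)

```text
time: 28.6
tool_pos: [370.6, -299.9, 65.8]
tcp_rot: [-1.571, 0.0, -0.144]
contact_force: [0.8, -0.4, -0.2]
grip_width: 81.2
```

arm_command(
  deltas=[
    [0, 0, 0, 0],
    [0, -0.01, 0, 0],
    [0, -0.03, 0, 0],
    [0, -0.04, 0, 0],
    [0, -0.04, 0, 0],
  ],
)

```text
time: 29.1
tool_pos: [370.4, -299.6, 187.8]
tcp_rot: [-1.57, 0.0, -0.144]
contact_force: [0.7, -0.1, 0.1]
grip_width: 91.8
```

```bash
python3 go.py 462.3 -4 160 -0.1
```

```text
t 29.1 pos [ 370.4 -299.6  187.8] yaw -0.144 tilt [-0.  0. -1.] grip 91.8
twist -2.52 deltas [ 62.   27.9 303.3]
```

arm_command(
  deltas=[
    [0, 0, 0, -2.9],
    [0.008, 0, 0.038, 0],
    [0.008, 0, 0.038, 0],
    [0.008, 0, 0.038, 0],
    [0.008, 0, 0.038, 0],
  ],
)

```text
time: 29.6
tool_pos: [416.9, -150.2, 186.8]
tcp_rot: [-1.571, -0.001, -0.094]
contact_force: [0.6, -0.4, -0.3]
grip_width: 91.9
```

arm_command(
  deltas=[
    [0.007, 0, 0.038, 0],
    [0.007, 0, 0.038, 0],
    [0.007, 0, 0.038, 0],
    [0.007, 0, 0.038, 0],
    [0, 0, 0, 0],
  ],
)

```text
time: 30.1
tool_pos: [459.3, 0.8, 186.7]
tcp_rot: [-1.57, -0.001, -0.089]
contact_force: [-0.2, -0.9, 0.6]
grip_width: 92.0
```

arm_command(
  deltas=[
    [0, 0.04, 0, 0],
    [0, 0.04, 0, 0],
    [0, 0.04, 0, 0],
    [0, 0.02, 0, 0],
    [0, 0, 0, 0],
  ],
)

```text
time: 30.6
tool_pos: [456.8, -3.2, 44.0]
tcp_rot: [-1.57, 0.005, -0.094]
contact_force: [0.8, 0.1, 0.3]
grip_width: 91.5
```

arm_command(
  deltas=[
    [0, 0, 0, 0],
    [0, 0, 0, 0],
  ],
)

```text
time: 30.8
tool_pos: [459.8, -3.3, 47.4]
tcp_rot: [-1.571, -0.003, -0.094]
contact_force: [0.1, -0.4, 0.5]
grip_width: 91.7
```

```bash
python3 go.py 462.3 -4 9.5 -0.09;python3 tri.py medium_centre 372 -300 83
python3 - <<'E'
from h import *
p=vision.capture("scene");q=vision.capture("top");i=p["img"][130:260,90:260,::-1];j=q["img"][200:330,370:540,::-1];k=p["img"][120:250,220:350,::-1]
cv2.imwrite("pics/d1.png",cv2.resize(np.hstack([j,i,k]),None,fx=1.7,fy=1.7,interpolation=cv2.INTER_CUBIC))
E
```

```text
t 30.8 pos [459.8  -3.3  47.4] yaw -0.094 tilt [ 0.003 -0.    -1.   ] grip 91.7
twist -0.21 deltas [ 2.5 38.  -0.5]
top 39 at z 83.0 [ 371.3 -298.8   83. ]
scene 15 at z 83.0 [ 369.5 -300.1   83. ]
tri [ 370.9 -299.5   83.5]
```

View pics/d1.png

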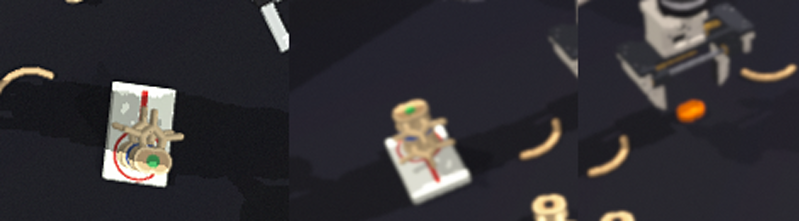

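The green bone is in place, dot at (371.3,-298.8) and height about 83, with its spine over the lower one. The jaws are straddling the orange disc.

arm_command(
  deltas=[
    [0.0025, 0.012, -0.0005, 0],
    [0, 0.012, 0, 0],
    [0, 0.008, 0, 0],
    [0, 0.003, 0, 0],
    [0, 0, 0, 0],
  ],
)

```text
time: 31.5
tool_pos: [460.8, -3.5, 10.3]
tcp_rot: [-1.571, 0.001, -0.093]
contact_force: [0.2, -0.0, 0.9]
grip_width: 91.4
```

```bash
python3 go.py 462.3 -4 9.5 -0.09
```

```text
t 31.5 pos [460.8  -3.5  10.3] yaw -0.093 tilt [-0.001  0.    -1.   ] grip 91.4
twist -0.18 deltas [ 1.5  0.8 -0.4]
```

arm_command(
  deltas=[
    [0.0012, 0.0012, 0, 0],
    [0, 0, 0, 0],
  ],
)

```text
time: 31.7
tool_pos: [462.8, -3.7, 9.9]
tcp_rot: [-1.571, -0.001, -0.093]
contact_force: [0.2, 1.0, -0.5]
grip_width: 91.4
```

arm_command(
  deltas=[
    [0, 0, 0, 0],
    [0, 0, 0, 0],
    [0, 0, 0, 0],
    [0, 0, 0, 0],
    [0, 0, 0, 0],
  ],
  claw=255,
)

```text
time: 32.2
tool_pos: [462.3, -3.7, 9.7]
tcp_rot: [-1.571, -0.0, -0.093]
contact_force: [0.4, 0.1, -1.0]
grip_width: 56.1
```

arm_command(
  deltas=[
    [0, 0, 0, 0],
    [0, 0, 0, 0],
    [0, 0, 0, 0],
    [0, 0, 0, 0],
    [0, 0, 0, 0],
  ],
)

```text
time: 32.7
tool_pos: [462.3, -3.7, 9.7]
tcp_rot: [-1.571, -0.0, -0.093]
contact_force: [0.8, 0.1, 0.3]
grip_width: 41.0
```

arm_command(
  deltas=[
    [0, -0.01, 0, 0],
    [0, -0.04, 0, 0],
    [0, -0.04, 0, 0],
    [0, -0.04, 0, 0],
    [0, -0.03, 0, 0],
  ],
)

```text
time: 33.2
tool_pos: [462.7, -3.7, 172.9]
tcp_rot: [-1.571, -0.003, -0.093]
contact_force: [0.8, -1.1, 0.3]
grip_width: 40.5
```

```bash
python3 go.py 371.5 -300 160 -0.144
```

```text
t 33.2 pos [462.7  -3.7 172.9] yaw -0.093 tilt [ 0.003 -0.    -1.   ] grip 40.5
twist 2.91 deltas [ -47.7   12.8 -306.3]
```

arm_command(
  deltas=[
    [0, 0, 0, 2.9],
    [-0.006, 0, -0.0383, 0],
    [-0.006, 0, -0.0383, 0],
    [-0.006, 0, -0.0383, 0],
    [-0.006, 0, -0.0383, 0],
  ],
)

```text
time: 33.7
tool_pos: [416.0, -153.0, 170.5]
tcp_rot: [-1.571, -0.001, -0.143]
contact_force: [1.7, -0.8, -0.6]
grip_width: 40.5
```

arm_command(
  deltas=[
    [-0.006, 0, -0.0383, 0],
    [-0.006, 0, -0.0383, 0],
    [-0.006, 0, -0.0383, 0],
    [-0.006, 0, -0.0383, 0],
    [0, 0, 0, 0],
  ],
)

```text
time: 34.2
tool_pos: [369.8, -303.9, 170.4]
tcp_rot: [-1.573, -0.001, -0.148]
contact_force: [0.9, 0.8, -0.5]
grip_width: 40.8
```

arm_command(
  deltas=[
    [0, 0.03, 0, 0],
    [0, 0.02, 0, 0],
    [0, 0.01, 0, 0],
    [0, 0, 0, 0],
    [0, 0, 0, 0],
  ],
)

```text
time: 34.7
tool_pos: [371.4, -300.0, 110.5]
tcp_rot: [-1.571, -0.001, -0.143]
contact_force: [-0.4, -1.4, -0.3]
grip_width: 40.7
```

```bash
python3 go.py 371.5 -300 92.7 -0.144; python3 st.py large_centre 15 d2
```

```text
t 34.7 pos [ 371.4 -300.   110.5] yaw -0.143 tilt [ 0.001 -0.001 -1.   ] grip 40.7
twist 0.04 deltas [ 0.1 17.8 -0. ]
```

View pics/d2.png

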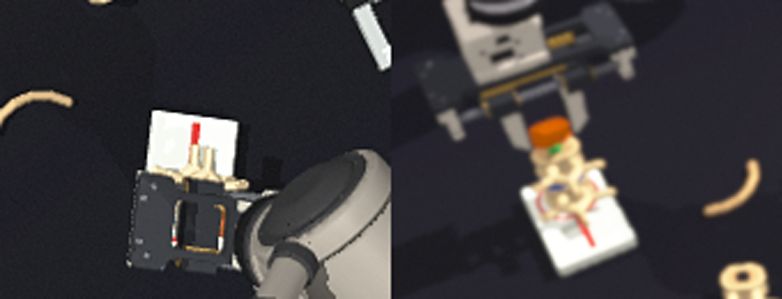

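The orange disc hangs level above the green bone, well aligned. I'll lower it.

arm_command(
  deltas=[
    [0, 0.008, 0, 0],
    [0, 0.005, 0, 0],
    [0, 0.0025, 0, 0],
    [0, 0, 0, 0],
    [0, 0, 0, 0],
  ],
)

```text
time: 35.3
tool_pos: [370.9, -300.0, 94.1]
tcp_rot: [-1.571, 0.0, -0.144]
contact_force: [-0.5, -0.2, -0.4]
grip_width: 40.5
```

```bash
python3 go.py 371.5 -300 92.7 -0.144
```

```text
t 35.3 pos [ 370.9 -300.    94.1] yaw -0.144 tilt [-0.  0. -1.] grip 40.5
twist 0.0 deltas [0.6 1.4 0.1]
```

arm_command(
  deltas=[
    [0.0005, 0.0009, 0, 0],
    [0, 0.0004, 0, 0],
    [0, 0.0004, 0, 0],
    [0, 0, 0, 0],
  ],
)

```text
time: 35.7
tool_pos: [371.4, -300.1, 92.7]
tcp_rot: [-1.571, -0.0, -0.144]
contact_force: [0.0, 1.2, 2.6]
grip_width: 40.2
```

arm_command(
  deltas=[
    [0, 0, 0, 0],
    [0, 0, 0, 0],
    [0, 0, 0, 0],
    [0, 0, 0, 0],
    [0, 0, 0, 0],
  ],
  claw=0,
)

```text
time: 36.2
tool_pos: [371.4, -300.1, 92.4]
tcp_rot: [-1.571, 0.0, -0.144]
contact_force: [-1.0, 0.3, -0.2]
grip_width: 76.0
```

arm_command(
  deltas=[
    [0, 0, 0, 0],
    [0, -0.01, 0, 0],
    [0, -0.03, 0, 0],
    [0, -0.04, 0, 0],
    [0, -0.03, 0, 0],
  ],
)

```text
time: 36.7
tool_pos: [371.6, -300.3, 205.3]
tcp_rot: [-1.572, -0.002, -0.144]
contact_force: [-0.3, -1.4, -0.4]
grip_width: 91.5
```

```bash
python3 go.py 590.9 -221.8 160 -0.56
```

```text
t 36.7 pos [ 371.6 -300.3  205.3] yaw -0.144 tilt [ 0.001 -0.001 -1.   ] grip 91.5
twist 23.84 deltas [144.   45.3 183.1]
```

arm_command(
  deltas=[
    [0, 0, 0, 8],
    [0, 0, 0, 8],
    [0, 0, 0, 7.8],
    [0.029, 0, 0.0366, 0],
    [0.029, 0, 0.0366, 0],
  ],
)

```text
time: 37.2
tool_pos: [460.0, -269.1, 203.7]
tcp_rot: [-1.571, -0.001, -0.563]
contact_force: [0.2, -1.2, -0.0]
grip_width: 91.7
```

arm_command(
  deltas=[
    [0.029, 0, 0.0366, 0],
    [0.029, 0, 0.0366, 0],
    [0.028, 0, 0.0366, 0],
    [0, 0, 0, 0],
    [0, 0, 0, 0],
  ],
)

```text
time: 37.7
tool_pos: [590.8, -220.7, 202.3]
tcp_rot: [-1.571, 0.001, -0.557]
contact_force: [-1.0, -0.6, -0.5]
grip_width: 92.0
```

arm_command(
  deltas=[
    [0, 0.04, 0, 0],
    [0, 0.04, 0, 0],
    [0, 0.04, 0, 0],
    [0, 0.03, 0, 0],
    [0, 0.01, 0, 0],
  ],
)

```text
time: 38.2
tool_pos: [587.6, -221.4, 39.9]
tcp_rot: [-1.571, 0.006, -0.561]
contact_force: [0.7, -0.4, 0.1]
grip_width: 91.9
```

arm_command(
  deltas=[
    [0, 0, 0, 0],
    [0, 0, 0, 0],
    [0, 0, 0, 0],
  ],
)

```text
time: 38.5
tool_pos: [591.6, -222.2, 44.9]
tcp_rot: [-1.57, -0.004, -0.56]
contact_force: [0.1, 0.2, 0.3]
grip_width: 91.6
```

```bash
python3 go.py 590.9 -221.8 10 -0.56;python3 disc.py 5 22 94 371.5 -300
python3 - <<'E'
from h import *
p=vision.capture("scene");q=vision.capture("top");i=p["img"][130:260,90:260,::-1];j=q["img"][200:330,370:540,::-1];k=p["img"][190:320,170:300,::-1]
cv2.imwrite("pics/e1.png",cv2.resize(np.hstack([j,i,k]),None,fx=1.7,fy=1.7,interpolation=cv2.INTER_CUBIC))
E
```

```text
t 38.5 pos [ 591.6 -222.2   44.9] yaw -0.56 tilt [ 0.003 -0.002 -1.   ] grip 91.6
twist 0.03 deltas [-0.9 34.9 -0. ]
7 [ 370.9 -318.1] yaw 1.428 [ 2.7 15.7] [ 371.6 -317.4]
```

View pics/e1.png

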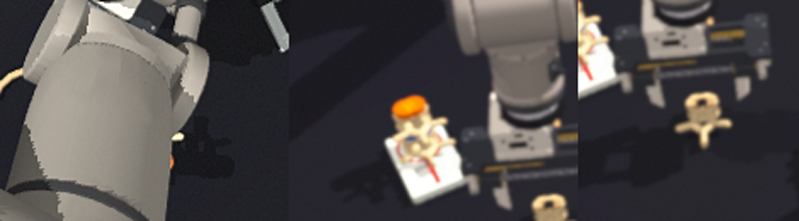

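The orange disc sits on the column and the open jaws straddle the black-dotted bone. I'll lower and grip.

arm_command(
  deltas=[
    [0, 0.012, 0, 0],
    [0, 0.012, 0, 0],
    [0, 0.006, 0, 0],
    [0, 0.003, 0, 0],
    [0, 0, 0, 0],
  ],
)

```text
time: 39.15
tool_pos: [590.2, -221.2, 8.9]
tcp_rot: [-1.571, 0.001, -0.559]
contact_force: [0.2, -0.3, 0.4]
grip_width: 92.0
```

arm_command(
  deltas=[
    [0, 0, 0, 0],
    [0, 0, 0, 0],
  ],
)

```text
time: 39.35
tool_pos: [590.7, -221.4, 9.5]
tcp_rot: [-1.571, -0.0, -0.559]
contact_force: [-0.3, -0.7, 0.5]
grip_width: 92.3
```

```bash
python3 go.py 590.9 -221.8 10 -0.56
```

```text
t 39.35 pos [ 590.7 -221.4    9.5] yaw -0.559 tilt [ 0. -0. -1.] grip 92.3
twist 0.04 deltas [ 0.4 -0.5 -0.2]
```

arm_command(
  deltas=[
    [0, 0, 0, 0],
    [0, 0, 0, 0],
    [0, 0, 0, 0],
    [0, 0, 0, 0],
    [0, 0, 0, 0],
  ],
  claw=255,
)

```text
time: 39.85
tool_pos: [590.5, -221.4, 9.5]
tcp_rot: [-1.571, 0.0, -0.559]
contact_force: [-1.0, 0.8, 0.4]
grip_width: 56.4
```

arm_command(
  deltas=[
    [0, 0, 0, 0],
    [0, 0, 0, 0],
    [0, 0, 0, 0],
    [0, 0, 0, 0],
    [0, 0, 0, 0],
  ],
)

```text
time: 40.35
tool_pos: [590.5, -221.3, 9.5]
tcp_rot: [-1.571, 0.0, -0.559]
contact_force: [-0.2, -0.5, -0.4]
grip_width: 40.7
```

arm_command(
  deltas=[
    [0, -0.01, 0, 0],
    [0, -0.04, 0, 0],
    [0, -0.04, 0, 0],
    [0, -0.04, 0, 0],
    [0, -0.04, 0, 0],
  ],
)

```text
time: 40.85
tool_pos: [590.3, -221.2, 181.9]
tcp_rot: [-1.571, -0.0, -0.559]
contact_force: [0.8, -0.7, -0.9]
grip_width: 40.5
```

arm_command(
  deltas=[
    [0, 0, 0, 0],
    [0, 0, 0, -8],
    [0, 0, 0, -8],
    [0, 0, 0, -7.8],
    [0, 0, 0, 0],
  ],
)

```text
time: 41.35
tool_pos: [590.2, -221.2, 179.2]
tcp_rot: [-1.57, 0.001, -0.143]
contact_force: [0.2, 0.8, -0.7]
grip_width: 40.7
```

```bash
python3 go.py 371.8 -300 180 -0.144
```

```text
t 41.35 pos [ 590.2 -221.2  179.2] yaw -0.143 tilt [-0.001  0.    -1.   ] grip 40.7
twist 0.07 deltas [-204.8   -0.7 -109.3]
```

arm_command(
  deltas=[
    [-0.0341, 0, -0.0182, 0],
    [-0.0341, 0, -0.0182, 0],
    [-0.0341, 0, -0.0182, 0],
    [-0.0341, 0, -0.0182, 0],
    [-0.0341, 0, -0.0182, 0],
  ],
)

```text
time: 41.85
tool_pos: [407.1, -287.1, 179.4]
tcp_rot: [-1.571, 0.0, -0.148]
contact_force: [0.5, -1.4, -0.8]
grip_width: 40.8
```

arm_command(
  deltas=[
    [-0.0341, 0, -0.0182, 0],
    [0, 0, 0, 0],
    [0, 0.03, 0, 0],
    [0, 0.02, 0, 0],
    [0, 0.01, 0, 0],
  ],
)

```text
time: 42.35
tool_pos: [372.1, -299.3, 118.0]
tcp_rot: [-1.569, 0.002, -0.147]
contact_force: [0.5, -0.3, -0.6]
grip_width: 40.7
```

arm_command(
  deltas=[
    [0, 0, 0, 0],
    [0, 0, 0, 0],
    [0, 0, 0, 0],
  ],
)

```text
time: 42.65
tool_pos: [373.1, -300.5, 120.4]
tcp_rot: [-1.572, -0.001, -0.144]
contact_force: [0.4, -0.1, -0.4]
grip_width: 40.7
```

```bash
python3 go.py 371.8 -300 103.5 -0.144; python3 st.py large_centre 15 f1
```

```text
t 42.65 pos [ 373.1 -300.5  120.4] yaw -0.144 tilt [ 0.001 -0.001 -1.   ] grip 40.7
twist -0.01 deltas [-1.3 16.9  0.3]
```

View pics/f1.png

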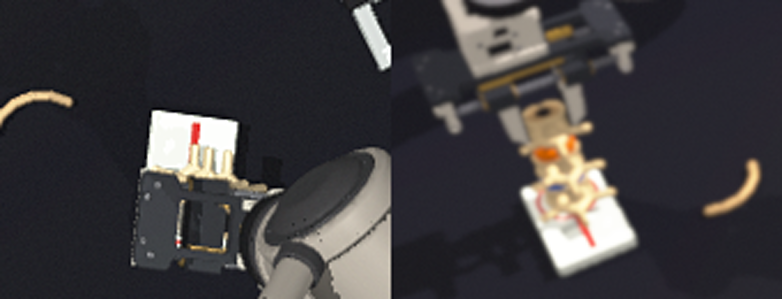

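The small bone hangs straight above the column with its spine parallel to the others. I'll lower it.

arm_command(
  deltas=[
    [-0.001, 0.008, 0, 0],
    [0, 0.004, 0, 0],
    [0, 0.002, 0, 0],
    [0, 0, 0, 0],
    [0, 0, 0, 0],
  ],
)

```text
time: 43.25
tool_pos: [371.4, -300.0, 105.4]
tcp_rot: [-1.571, 0.0, -0.144]
contact_force: [-0.3, 0.6, 0.4]
grip_width: 41.0
```

```bash
python3 go.py 371.8 -300 103.5 -0.144
```

```text
t 43.25 pos [ 371.4 -300.   105.4] yaw -0.144 tilt [-0.  0. -1.] grip 41.0
twist 0.0 deltas [0.4 1.9 0. ]
```

arm_command(
  deltas=[
    [0.0003, 0.0009, 0, 0],
    [0, 0.0006, 0, 0],
    [0, 0.0003, 0, 0],
    [0, 0, 0, 0],
    [0, 0, 0, 0],
  ],
)

```text
time: 43.75
tool_pos: [371.7, -300.0, 103.7]
tcp_rot: [-1.571, -0.0, -0.144]
contact_force: [0.4, 0.6, -1.4]
grip_width: 40.8
```

arm_command(
  deltas=[
    [0, 0.0004, 0, 0],
    [0, 0, 0, 0],
    [0, 0, 0, 0],
  ],
)

```text
time: 44.05
tool_pos: [371.8, -300.1, 103.5]
tcp_rot: [-1.571, -0.0, -0.144]
contact_force: [-0.3, -0.0, 2.5]
grip_width: 41.1
```

Contact shows at 2.5 N. I'll release, retreat up and move clear.

arm_command(
  deltas=[
    [0, 0, 0, 0],
    [0, 0, 0, 0],
    [0, 0, 0, 0],
    [0, 0, 0, 0],
    [0, 0, 0, 0],
  ],
  claw=0,
)

```text
time: 44.55
tool_pos: [371.7, -300.0, 103.3]
tcp_rot: [-1.571, -0.0, -0.144]
contact_force: [-0.5, 0.5, 0.9]
grip_width: 76.2
```

arm_command(
  deltas=[
    [0, 0, 0, 0],
    [0, -0.01, 0, 0],
    [0, -0.03, 0, 0],
    [0, -0.04, 0, 0],
    [0, -0.04, 0, 0],
  ],
)

```text
time: 45.05
tool_pos: [371.4, -299.7, 225.2]
tcp_rot: [-1.57, 0.0, -0.144]
contact_force: [0.9, -0.7, -0.5]
grip_width: 91.5
```

arm_command(
  deltas=[
    [0.02, 0, 0.04, 0],
    [0.02, 0, 0.04, 0],
    [0.02, 0, 0.04, 0],
    [0.02, 0, 0.04, 0],
    [0.02, 0, 0.04, 0],
  ],
)

```text
time: 45.55
tool_pos: [500.2, -114.8, 224.3]
tcp_rot: [-1.571, -0.001, -0.144]
contact_force: [1.1, -0.7, 0.7]
grip_width: 91.8
```

arm_command(
  deltas=[
    [0, 0, 0.04, 0],
    [0, 0, 0.04, 0],
    [0, 0, 0.04, 0],
    [0, 0, 0.04, 0],
    [0, 0, 0, 0],
  ],
)

```text
time: 46.05
tool_pos: [522.4, 46.1, 224.1]
tcp_rot: [-1.569, -0.001, -0.139]
contact_force: [0.8, -0.8, -0.1]
grip_width: 91.8
```

```bash
python3 go.py 371.8 -300 103.5 -0.144; python3 tri.py small_centre 372 -300 118; python3 st.py large_centre 15 g1
python3 - <<'E'
from h import *
p=vision.capture("top")
for n in names[7:]:
    print(n,[world(p,d["xyz"]).round(0) for d in vision.find_in(p,n)[:1]])
E
```

```text
t 46.05 pos [522.4  46.1 224.1] yaw -0.139 tilt [ 0.001  0.001 -1.   ] grip 91.8
twist 0.29 deltas [ -99.4  119.9 -364.3]
top 75 at z 118.0 [ 369.9 -306.5  118. ]
scene 84 at z 118.0 [ 349.3 -291.9  118. ]
tri [ 372.5 -299.1  138.6]
rib_a_mid [array([ 478., -143.,    4.])]
rib_b_mid []
jaw_mid [array([ 769., -121.,   19.])]
```

View pics/g1.png

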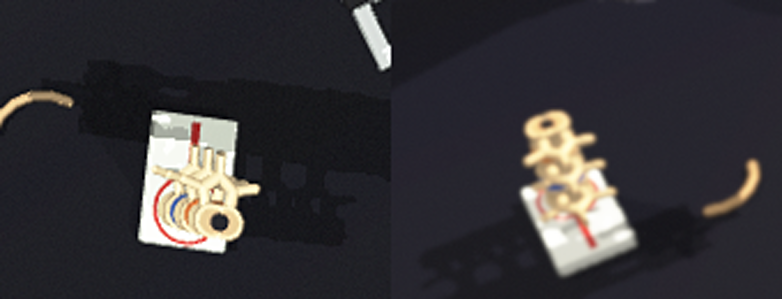

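Run:
```python
from h import *
import tri
for c,uv in(("top",(465.2,296.5)),("scene",(157.8,184.3))):
    p=vision.capture(c);m=dotmask(p,"small_centre",uv,4);v,u=np.nonzero(m)
    print(c,len(u),px2w(p,(u.mean(),v.mean()),118).round(1),px2w(p,uv,118).round(1),w2px(p,(372,-300,118)).round(1))
for n in ["rib_b_mid"]:
    p=vision.capture("scene");print([world(p,d["xyz"]).round(0) for d in vision.find_in(p,n)[:1]])
```

```text
top 40 [ 370.7 -298.5  118. ] [ 370.4 -298.9  118. ] [465.7 295.7]
scene 3 [ 368.8 -299.6  118. ] [ 372.5 -300.2  118. ] [157.8 184.1]
[]
```

```bash
python3 -c "
from plant import job;print(job.close_job())"
```

```text
the job is handed in; nothing more can be done
None
```

The spine column is built on the red ring in the order asked and handed in at about 46 s. I placed the red-dot bone, blue disc, green-dot bone, orange disc and black-dot bone one at a time from the bottom. The gripper is open and well clear of the column.

**Position:** The ring centre measured (372, -300) mm. The top camera put the dots within about 2 mm of it:

| Bone | Dot position (mm) |
|---|---|
| Red dot | (372.6, -300.9) |
| Green dot | (371.3, -298.8) |
| Black dot | (370.7, -298.5) |

- **Height:** The black dot's position agrees in both cameras with a full column height of 118 mm.
- **Spines:** In the last picture all three bony spines run along the red stripe. I judged this by eye and did not refit the angles after placing.
- **Force:** The highest force reading when setting pieces down was 6 N.

**Checks that failed or disagreed:**
- **Black dot:** The first automatic reading failed because dark background got into the mask. I took the position again from a tighter window. In that window the scene camera caught only 3 pixels and read x = 368.8, while my reading by eye gave 372.5.
- **Blue disc:** It read about 2 mm off in y, which I put down to its visible side wall.
- **Orange disc:** The arm hid it from the top camera, so I only confirmed it in the scene view and by its release position.
- **Ribs and jaw:** The jaw reads where it was to within about 3 mm. Rib a reads about 6 mm off in y (-143 against -148.5), but looks unmoved in the pictures. The network did not find rib b at the end, so it is unchecked, though the arm never went low near it.

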